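Check the sprung lid of the bench centrifuge

TASK

We are checking the gas struts of the bench centrifuge: slide the red lid-lock tab fully home to its open end (green dot), then take the lid by its blue front grip and raise it a little past its balance point, which is about 55 degrees up (5 to 10 degrees beyond is enough), without letting it swing up against its stop. Then ease it back and hold it still by the grip just below the balance point, 5 to 10 degrees under it, so that its weight leans lightly on you while I look at the struts and the seal. Finish while still holding it there, and leave the bottle, tubes and vial on the bench where they stand.

Things in the scene. Friction and masses are not known exactly. Their poses are not given: they have to be found in the camera images.
- centrifuge: White bench microcentrifuge, fixed to the bench, 236 mm deep, 244 mm wide, 135 mm high with the lid shut. Origin under the case's middle at bench height; x points to its back (hinge), y to the left of someone facing its front, z up. The front ledge, 75 mm above the bench, carries the red lock tab left of centre; the dark grey lid starts 72 mm in front of the origin, its top is 135 mm above the bench. A slim gas strut runs at either side of the lid
- lid_grip (a point): Centre of the blue grip lug at the middle of the lid's front edge: 40 mm wide along the centrifuge's y, 17 mm thick, standing out 37 mm in front of the lid; with the lid shut it is 125 mm above the bench and 94 mm in front of the centrifuge's origin, free at both sides, above and in front, with 50 mm of air beneath. It turns with the lid: 190 mm from the hinge line
- lid_hinge (a point): Point on the lid's hinge line at the centrifuge's middle, 95 mm behind its origin and 109 mm above the bench; its y axis is the hinge line, parallel to the bench. The grip moves up and back on an arc about it
- lid (a joint): Angle of the lid in rad: 0 shut, stop at 1.36. Gas struts carry part of its 0.9 kg: it balances at 0.96 (55 degrees); below that it sinks shut by itself (it takes about 3 N at the grip to lift from shut, under 1 N near balance), above it the struts push it up to its stop. The lock's steel bolt holds the lid shut until the tab is slid at least 20 mm
- lock_tab (a point): Grip point of the red lock tab, 9 mm below its top (112 mm above the bench): tab 14 mm wide along its track (the centrifuge's y), 18 mm deep along x, top 121 mm and track 80 mm above the bench; 100 mm in front of the centrifuge's origin, 28 mm in front of the lid's front edge. A flat steel bolt runs from its foot toward the middle, bolt top 89 mm above the bench, so fingers beside the tab must stay above that
- lid_lock (a joint): Travel of the lock tab in m: 0 locked (red dot), grows to 0.035 fully open (green dot) as the tab moves along the centrifuge's +y; about 1.5 N of friction, stays where it is left
- reagent_bottle: Bystander: clear 110 mm bottle with blue cap, 56 mm across, origin under it; leave standing
- tube_blue: Bystander: 108 mm standing tube with blue cap, 34 mm across, origin under it; leave standing
- tube_red: Bystander: 108 mm standing tube with red cap, 34 mm across, origin under it; leave standing
- vial_brown: Bystander: 50 mm brown vial, 21 mm across, origin under it; leave standing

How it is judged (in metres and radians):
On the way, in this order (a step that is already met when the one before it is completed fails the run):
1. the lock tab is slid to its open end, the lid still shut (value of joint lid_lock above 0.031 m and value of joint lid below 0.1 rad), for 0.2 s.
2. the lid is raised past its balance point (value of joint lid above 1 rad), for 0.2 s.
At the end, for the whole second after the job is handed in: The lock tab is at its open end (over 31 of 35 mm) and the robot's fingers hold the lid by its front grip, still, 0.74 to 0.92 rad open, which is 2 to 13 degrees below its balance point at 0.96 rad (value of joint lid between 0.74 and 0.92 rad and velocity of joint lid between -0.05 and 0.05 rad/s and contact force between the fingers and centrifuge above 0.3 N and distance between the grasp point and lid_grip below 0.05 m and value of joint lid_lock above 0.031 m); the arm keeps its last pose, push and grip.
It fails at once if the lid swings up against its stop (value of joint lid above 1.32 rad).
It fails at once if the bottle, a tube or the vial on the bench is disturbed (distance of any of reagent_bottle, tube_blue, tube_red, vial_brown from where it was at the start of the episode above 0.02 m).
It also fails if it takes over 51 s, if anything falls off the work surface, if the arm or the gripper's body presses on something with over 40 N, if the wrist force passes 120 N, or if a joint passes its speed limit or range.

ROBOT

A 6-joint arm with a two-finger parallel gripper is mounted at the origin on the work surface; the furniture and walls round the work are solid. World frame = base frame: x ahead of the robot, y to its left, z up, the work surface at z = 0. Lengths are in m, angles in degrees, forces in N, time in s.
With the tool pointing down it reaches from about 0.3 to 0.75 m from the base axis. Payload 8.5 kg.
Tool frame: the origin (TCP) lies at the very end of the fingers, on their centre line; the grasp point (between the pads) lies env.pinch_z behind it (env.pinch_z is the distance from the TCP to the grasp point, in m); z points along the fingers, y is the line along which they close (so a half turn about z gives the same grasp; the last joint's range is limited). The gripper opens to 85 mm and grips with 20 to 120 N. Pads are 22 mm wide; open, the fingers measure 114 mm over their backs; the gripper's body (76 mm by 85 mm) begins 54 mm behind the grasp point. The pads swing forward as they close: fully open they stand 13 mm farther back than shut.
Start: joints at [62.378, 21.807, 74.336, -0, 83.858, -12.336], TCP at [0.145, 0.531, 0.199] pointing down, gripper open.
Joint ranges: [-178.18, 178.18], [-50.72, 133.34], [12.68, 142.11], [-81.47, 261.47], [9.98, 163.14], [-165.26, 165.26]. Speed limits (degrees/s): [136.94, 136.94, 180, 180, 180, 180].

INTERFACE

Orientations are given as a 3x3 rotation matrix whose columns are the frame's x, y, z axes.
In Python, from rig import telemetry, get_image, env gives the robot as it stands. The module is installed in compiled form; this text tells all that it offers.
- The arm moves only by the tool apply_moves, never from a script. Its argument "series" is a list of rows, each a list of 7 numbers: the shift along the tool's x, y, z in mm, then the turn, a rotation vector about the tool's x, y, z in degrees, then the opening, from 0 (shut) to 1 (fully open). A call has 1 to 12 rows; each row shifts and turns the commanded pose from where the row before left it, along the tool's axes as they then stand; what a row does not reach is not made up. A row lasts 1/8 s, in which the tool goes at most 62.5 mm and 10.7 degrees, less where a joint would pass 70% of its speed; a pose out of reach is approached as far as the arm can. A call with a gripper value outside its range is refused whole. The fingers move at their own pace and stop on an object; "grip_force" is the grip in N (left out, the last holds). Time passes only in rows, so rows that do not move let the fingers close. It gives the time, the measured TCP pose, the force, the opening and the grip force at its end, in the units of the state.
- telemetry.observe(): the state, without advancing time (a new reading comes with each control period).
- get_image(name): name is "scene" or "top"; returns a dict with "frame" (384x512x3 uint8, red, green, blue), "z_map" (384x512 float32, m along the optical axis (not along the pixel's ray), 0 where there is no reading), "vertical_fov" (degrees; the focal length in pixels is half the picture's height over the tangent of half this angle, whatever the lens; pixels are square), "cx", "cy" (the principal point, pixels), "dist" ([k1, k2, p1, p2, k3] as OpenCV has them; the pictures are not rectified), "eye" and "attitude" of the camera in the world. Camera axes: x right, y up, looking along -z (the intrinsics and any distortion apply to the point x, -y, -z); pixel columns grow to the right and rows downward; lengths in m; the calibration is good to about 2 mm. A picture is of the moment at which its call begins.
- env.close_job(): hands the job in; it is judged then, once.
The state is a dict: "time_s": time; "q": joint angles; "qvel": joint speeds; "joint_efforts": joint torques, N m; "position": TCP position; "tool_rot": TCP orientation; "ft_force": force on the tool from outside, world axes, zero at the start; "wrist_torque": the same for the moment, N m; "grip_width": finger opening in m; "gripper_force": force on a finger pad.
Only numpy, scipy, OpenCV 4.12 (cv2) and the standard library are available. Lean on these libraries where they do the work, as an engineer would, in place of code of your own. Each camera call takes 0.05 s, during which the arm holds its last target. There are 200 camera calls.

## Working session

There is one attempt and no reset: what is moved stays moved. The work goes in short steps, Python scripts to look and compute and a tool call to move; the robot and the scene stay as the last step left them, time stands still between calls to the robot, and variables do not carry over. Pictures are saved under pics/ and viewed, at most 10 in all, crops included, and the job is handed in when it is done.

Besides the shell and the picture viewer there is one more tool, called after ">>>" as name(argument=value, ...) on one line, values as JSON. apply_moves: Moves the arm, as the interface text tells. Its arguments: {"type":"object","properties":{"series":{"type":"array"},"grip_force":{"type":"number"}},"required":["series"]}

```bash
mkdir -p pics
cat > h.py <<'E'
import numpy as np, cv2
from rig import telemetry, get_image, env
def K(im):
    h,w=im["frame"].shape[:2]; f=h/2/np.tan(np.radians(im["vertical_fov"])/2)
    return np.array([[f,0,im["cx"]],[0,f,im["cy"]],[0,0,1]])
def pts(im,uv):
    """pixels -> world using the depth map"""
    uv=np.asarray(uv,float).reshape(-1,2)
    n=cv2.undistortPoints(uv[:,None],K(im),np.array(im["dist"],float))[:,0]
    z=im["z_map"][uv[:,1].astype(int),uv[:,0].astype(int)]
    c=np.c_[n[:,0]*z,-n[:,1]*z,-z]
    return c@np.array(im["attitude"]).T+np.array(im["eye"]), z>0
def cloud(im):
    h,w=im["frame"].shape[:2]; u,v=np.meshgrid(np.arange(w),np.arange(h))
    p,ok=pts(im,np.c_[u.ravel(),v.ravel()]); return p.reshape(h,w,3),ok.reshape(h,w)
def save(im,n): cv2.imwrite(f"pics/{n}.png",im["frame"][:,:,::-1])
E
python3 - <<'E'
from h import *
for n in("scene","top"):
    im=get_image(n); save(im,n+"0"); np.savez(n+"0.npz",**{k:np.array(v) for k,v in im.items()})
    P,ok=cloud(im); print(n,im["eye"],im["dist"],im["vertical_fov"])
    hsv=cv2.cvtColor(im["frame"],cv2.COLOR_RGB2HSV)
    for c,rs in {"red":[(0,6),(174,180)],"blue":[(100,125)],"green":[(45,80)]}.items():
        m=sum(cv2.inRange(hsv,(a,120,60),(b,255,255)) for a,b in rs)
        k,l,s,ce=cv2.connectedComponentsWithStats(m.astype(np.uint8))
        for i in range(1,k):
            if s[i,4]>8:
                q=P[(l==i)&ok]
                if len(q): print(c,s[i],ce[i].round(),np.median(q,0).round(3),np.percentile(q,2,0).round(3),np.percentile(q,98,0).round(3))
print(env.pinch_z, telemetry.observe())
E
```

```text
scene [ 0.01140751 -0.50984467  0.72177277] [0.01746238 0.         0.         0.         0.        ] 54.515506527290306
red [174 145   7   7  40] [177. 148.] [0.436 0.336 0.11 ] [0.429 0.333 0.   ] [0.525 0.49  0.121]
red [257 201  15  13 161] [264. 207.] [ 0.458 -0.018  0.107] [ 0.443 -0.032 -0.001] [0.555 0.058 0.11 ]
red [503 235   9  17 103] [508. 243.] [ 0.702 -0.46   0.158] [ 0.698 -0.47   0.146] [ 0.713 -0.453  0.169]
red [274 254  11   6  21] [279. 257.] [ 0.41  -0.122  0.049] [ 0.407 -0.131  0.044] [ 0.417 -0.11   0.053]
red [283 328  52  54 222] [310. 355.] [ 0.306 -0.314  0.018] [ 0.303 -0.371  0.015] [ 0.309 -0.248  0.021]
blue [169 152  17  12 164] [177. 158.] [0.397 0.267 0.133] [0.376 0.25  0.121] [0.421 0.294 0.136]
blue [ 66 188   7   7  38] [ 69. 191.] [0.146 0.492 0.015] [ 0.141  0.487 -0.001] [0.154 0.53  0.022]
blue [276 225  18  19 269] [285. 234.] [ 0.432 -0.115  0.109] [ 0.417 -0.13   0.001] [ 0.527 -0.056  0.112]
blue [349 255  16  16 209] [356. 263.] [ 0.484 -0.273  0.106] [ 0.47  -0.288  0.06 ] [ 0.526 -0.239  0.109]
blue [485 261  23  16  57] [493. 271.] [
[... 1565 characters left out ...]
8573030e+01, -1.23358006e+01]), 'qvel': array([-0.12114095, -0.09753463, -0.23095746, -0.05097527,  0.03662386,
       -0.0340666 ]), 'joint_efforts': array([ 2.98331601e-03, -4.49222445e+01, -2.31651163e+01, -1.67858102e-04,
        3.75859207e-03, -4.56376893e-05]), 'position': array([0.14487241, 0.53028025, 0.1985762 ]), 'tool_rot': array([[-9.64618410e-01,  2.63649319e-01, -5.99257252e-04],
       [ 2.63649853e-01,  9.64617782e-01, -1.13592375e-03],
       [ 2.78568677e-04, -1.25372705e-03, -9.99999175e-01]]), 'ft_force': array([ 0.7308766 ,  0.70669143, -0.53858008]), 'wrist_torque': array([ 0.04164108,  0.02196347, -0.02073685]), 'gripper_force': 0.0, 'grip_width': 0.08540043473729739}
```

View pics/scene0.png

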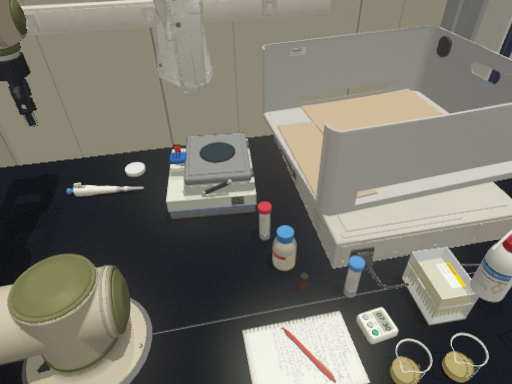

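View pics/top0.png

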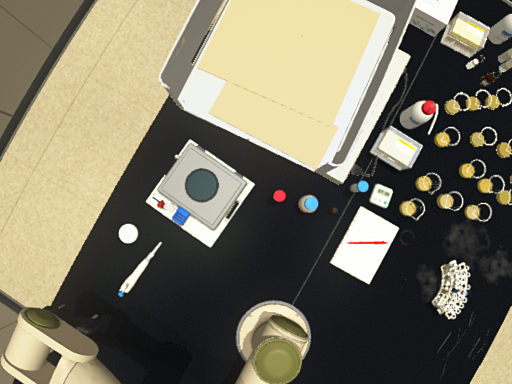

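The scene view shows the centrifuge with the blue grip at (177,158) and the red tab at (177,148). In the top view they are at (180,216) and (161,204), so the front faces lower left. The bystanders, around (279,195) to (362,186) in the top view, are well to the right. Next I fit the centrifuge yaw and origin.

Run:
```python
from h import *
for n in("top","scene"):
    im=dict(np.load(n+"0.npz")); P,ok=cloud(im)
    hsv=cv2.cvtColor(im["frame"],cv2.COLOR_RGB2HSV)
    near=ok&(np.hypot(P[...,0]-.484,P[...,1]-.229)<.2)
    m=(near&(P[...,2]>.128)&(P[...,2]<.142)).astype(np.uint8)
    m=cv2.morphologyEx(m,cv2.MORPH_OPEN,np.ones((5,5),np.uint8))
    k,l,s,ce=cv2.connectedComponentsWithStats(m); i=1+np.argmax(s[1:,4]); q=P[l==i]
    r=cv2.minAreaRect(q[:,:2].astype(np.float32)); print(n,"lid",len(q),np.median(q[:,2]),r)
    B=near&(P[...,2]>.05)&(P[...,2]<.15); r2=cv2.minAreaRect(P[B][:,:2].astype(np.float32)); print(" case",r2)
    for yaw in (r[2],r2[2]):
        a=np.radians([yaw+90*j for j in range(4)]); a=a[np.argmin(abs(np.angle(np.exp(1j*(a-np.radians(-29))))))]
        X=np.array([np.cos(a),np.sin(a)]);Y=np.array([-X[1],X[0]])
        blue=cv2.inRange(hsv,(100,120,60),(125,255,255))>0
        red=(cv2.inRange(hsv,(0,120,60),(6,255,255))|cv2.inRange(hsv,(174,120,60),(180,255,255)))>0
        print(" yaw",np.degrees(a))
        for nm,mm in(("lid",l==i),("case",B),("grip",blue&near&(P[...,2]>.129)),("tab",red&near&(P[...,2]>.11))):
            g=P[mm][:,:2]@np.c_[X,Y]; print("  ",nm,len(g),np.percentile(g,[1,50,99],axis=0).round(4).tolist(),np.median(P[mm][:,2]).round(4))
```

```text
top lid 3783 0.13564784397104357 ((0.4712889790534973, 0.22781819105148315), (0.2070941925048828, 0.21372827887535095), 54.20802307128906)
 case ((0.5074337720870972, 0.20173710584640503), (0.24464385211467743, 0.32982298731803894), 54.32863235473633)
 yaw 324.20802307128906
   lid 3783 [[0.1537, 0.3622], [0.2659, 0.4576], [0.3501, 0.5577]] 0.1356
   case 6155 [[0.1339, 0.3402], [0.254, 0.4532], [0.4422, 0.5783]] 0.1336
   grip 187 [[0.1452, 0.4401], [0.1662, 0.458], [0.1875, 0.4767]] 0.1342
   tab 24 [[0.1496, 0.5257], [0.1572, 0.5304], [0.1642, 0.538]] 0.1206
 yaw 324.3286323547363
   lid 3783 [[0.1547, 0.3616], [0.2668, 0.457], [0.351, 0.5571]] 0.1356
   case 6155 [[0.1348, 0.3396], [0.2549, 0.4526], [0.4433, 0.5777]] 0.1336
   grip 187 [[0.1461, 0.4397], [0.1672, 0.4576], [0.1885, 0.4763]] 0.1342
   tab 24 [[0.1507, 0.5253], [0.1583, 0.5301], [0.1653, 0.5377]] 0.1206
scene lid 2684 0.13518806979340098 ((0.4728059470653534, 0.226059690117836), (0.20987145602703094, 0.21369947493076324), 54.51276779174805)
 case ((0.5078700184822083, 0.2007962167263031), (0.2500075697898865, 0.325986385345459), 54.19609832763672)
 yaw 324.51276779174805
   lid 2684 [[0.1553, 0.3571], [0.2697, 0.4406], [0.3566, 0.5516]] 0.1352
   case 5706 [[0.138, 0.3358], [0.2585, 0.3864], [0.4467, 0.5544]] 0.128
   grip 125 [[0.1459, 0.4383], [0.1677, 0.451], [0.1893, 0.4719]] 0.1331
   tab 21 [[0.1512, 0.5245], [0.1595, 0.5275], [0.1669, 0.529]] 0.1166
 yaw 324.1960983276367
   lid 2684 [[0.1527, 0.3585], [0.2672, 0.442], [0.3541, 0.5529]] 0.1352
   case 5706 [[0.1359, 0.337], [0.256, 0.3876], [0.4438, 0.5555]] 0.128
   grip 125 [[0.1435, 0.4393], [0.1653, 0.4518], [0.1868, 0.4728]] 0.1331
   tab 21 [[0.1483, 0.5254], [0.1566, 0.5284], [0.1639, 0.5298]] 0.1166
```

```bash
cat >> h.py <<'E'
from scipy.spatial.transform import Rotation as Ro, Slerp
yaw=np.radians(-35.7); X=np.array([np.cos(yaw),np.sin(yaw),0]); Y=np.array([-X[1],X[0],0]); Z=np.array([0,0,1.])
O=.254*X+.458*Y
def W(x,y,z): return O+x*X+y*Y+z*Z
def tool(pitch):  # degrees the fingers point below the horizontal, heading X; tool y = Y
    p=np.radians(pitch); d=np.cos(p)*X-np.sin(p)*Z
    return np.c_[np.cross(Y,d),Y,d]
def tcp(g,R): return g+env.pinch_z*R[:,2]
def rows(waypts,p0=None,R0=None):
    s=telemetry.observe(); p=s["position"] if p0 is None else p0; R=s["tool_rot"] if R0 is None else R0
    out=[]
    for q,S in waypts:
        out.append(np.r_[R.T@(q-p)*1e3,Ro.from_matrix(R.T@S).as_rotvec(degrees=True)]); p,R=q,S
    for o in out: print(o.round(1).tolist())
E
python3 - <<'E'
from h import *
R=tool(90); t=W(-.099,.0725,.095); a=t+[0,0,.104]
print(t); rows([(a,R),(t,R)])
E
```

```text
[0.43544156 0.34036142 0.095     ]
[-330.4, -106.6, -0.4, -0.1, -0.0, 20.4]
[0.0, 0.0, 104.0, 0.0, 0.0, 0.0]
```

>>> apply_moves(series=[[-41.3,-13.3,0,0,0,0,0.5],[-41.3,-13.3,0,0,0,0,0.5],[-41.3,-13.3,0,0,0,0,0.5],[-41.3,-13.3,0,0,0,0,0.5],[-41.3,-13.3,0,0,0,0,0.5],[-41.3,-13.3,0,0,0,0,0.5],[-41.3,-13.3,0,0,0,0,0.5],[-41.3,-13.3,0,0,0,0,0.5],[0,0,0,0,0,10.2,0.5],[0,0,0,0,0,10.2,0.5],[0,0,0,0,0,0,0.5],[0,0,0,0,0,0,0.5]], grip_force=30)

```text
time_s: 1.6
position: [0.4355, 0.3408, 0.199]
tool_rot: [[-0.814, 0.58, -0.0], [0.58, 0.814, -0.0], [0.0, -0.0, -1.0]]
ft_force: [-0.0, 0.1, 0.2]
grip_width: 0.0426
gripper_force: 0.0
```

Run:
```python
from h import *
R=tool(90); t=W(-.099,.0725,.095); a=t+[0,0,.05]
rows([(a,R),(t,R)]); s=telemetry.observe(); print(s["q"].round(1),s["position"],s["grip_width"],s["ft_force"])
```

```text
[-0.2, -0.4, 54.0, -0.0, -0.0, 0.2]
[0.0, 0.0, 50.0, 0.0, 0.0, 0.0]
[ 25.8  22.1  73.8  -0.   84.  -28.7] [0.43551084 0.34082457 0.19897823] 0.04255518375343886 [-0.03472485  0.11616736  0.20531247]
```

>>> apply_moves(series=[[0,0,26,0,0,0,0.5],[0,0,26,0,0,0,0.5],[0,0,26,0,0,0,0.5],[0,0,26,0,0,0,0.5],[0,0,0,0,0,0,0.5],[0,0,0,0,0,0,0.5]])

```text
time_s: 2.35
position: [0.4361, 0.3411, 0.0961]
tool_rot: [[-0.813, 0.582, 0.001], [0.582, 0.813, 0.001], [-0.001, 0.001, -1.0]]
ft_force: [0.6, 0.9, -0.5]
grip_width: 0.0427
gripper_force: 0.0
```

Run:
```python
from h import *
a=get_image("scene"); b=get_image("top"); s=telemetry.observe(); print(s["position"],s["ft_force"])
A=cv2.resize(a["frame"][110:230,120:270],None,fx=4,fy=4); B=cv2.resize(b["frame"][160:260,110:260],None,fx=4,fy=4)
cv2.imwrite("pics/s1.png",np.vstack([A,B])[:,:,::-1][:600] if 0 else cv2.resize(np.vstack([A,B]),(409,600))[:,:,::-1])
```

```text
[0.43617822 0.3411174  0.09635661] [-0.56770548  0.38103236  0.22810068]
```

View pics/s1.png

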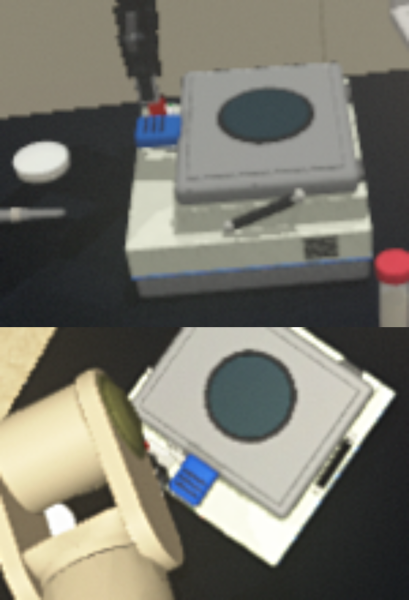

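The red tab sits at the fingertips (crop (157,105)), with the near finger between the tab and the blue grip and no contact force. I close on it now.

>>> apply_moves(series=[[0,0,0,0,0,0,0.1],[0,0,0,0,0,0,0.0],[0,0,0,0,0,0,0.0],[0,0,0,0,0,0,0.0],[0,0,0,0,0,0,0.0],[0,0,0,0,0,0,0.0]])

```text
time_s: 3.2
position: [0.4357, 0.3408, 0.0951]
tool_rot: [[-0.812, 0.583, -0.0], [0.583, 0.812, 0.0], [0.0, 0.0, -1.0]]
ft_force: [0.5, 0.5, 0.6]
grip_width: -0.0002
gripper_force: 0.0
```

The fingers shut completely, so they missed the tab. I'll look again.

Run:
```python
from h import *
V=[]
for n in("scene","top"):
    im=get_image(n); P,ok=cloud(im); hsv=cv2.cvtColor(im["frame"],cv2.COLOR_RGB2HSV)
    near=ok&(np.hypot(P[...,0]-.436,P[...,1]-.34)<.06)
    red=(cv2.inRange(hsv,(0,100,50),(8,255,255))|cv2.inRange(hsv,(172,100,50),(180,255,255)))>0
    v,u=np.where(red&near); g=(P[red&near]-O)@np.c_[X,Y,Z]
    for a in zip(u,v,g.round(4).tolist()): print(n,*a)
    V.append(cv2.resize(im["frame"][130:180,150:210] if n=="scene" else im["frame"][180:230,140:200],None,fx=6,fy=6,interpolation=cv2.INTER_CUBIC))
cv2.imwrite("pics/s2.png",np.vstack(V)[:,:,::-1])
```

```text
scene 179 145 [-0.0893, 0.0727, 0.1195]
scene 174 146 [-0.1039, 0.0712, 0.1182]
scene 175 146 [-0.101, 0.0709, 0.1182]
scene 176 146 [-0.0977, 0.0684, 0.1196]
scene 177 146 [-0.0951, 0.0698, 0.1184]
scene 178 146 [-0.0925, 0.0711, 0.1174]
scene 179 146 [-0.0897, 0.0715, 0.1168]
scene 174 147 [-0.104, 0.0687, 0.1164]
scene 175 147 [-0.1007, 0.0659, 0.118]
scene 176 147 [-0.0983, 0.0688, 0.1159]
scene 177 147 [-0.0955, 0.0689, 0.1155]
scene 178 147 [-0.0927, 0.0694, 0.115]
scene 179 147 [-0.0902, 0.0719, 0.1131]
scene 174 148 [-0.1046, 0.0687, 0.1129]
scene 175 148 [-0.1015, 0.0676, 0.1134]
scene 176 148 [-0.0984, 0.0658, 0.1143]
scene 177 148 [-0.0957, 0.0668, 0.1135]
scene 178 148 [-0.0932, 0.0695, 0.1115]
scene 179 148 [-0.0905, 0.0704, 0.1107]
scene 174 149 [-0.105, 0.0681, 0.1098]
scene 175 149 [-0.1024, 0.0698, 0.1085]
scene 176 149 [-0.099, 0.0661, 0.1107]
scene 177 149 [-0.0966, 0.0691, 0.1085]
scene 178 149 [-0.0936, 0.0683, 0.1088]
scene 179 149 [-0.0905, 0.067, 0.1094]
scene 175 150 [-0.1031, 0.0706, 0.1045]
scene 176 150 [-0.1, 0.0691, 0.1052]
scene 177 150 [-0.097, 0.0683, 0.1055]
scene 178 150 [-0.0941, 0.0681, 0.1054]
scene 179 150 [-0.0912, 0.0682, 0.1051]
scene 180 150 [-0.0889, 0.0719, 0.1024]
scene 175 151 [-0.1029, 0.0662, 0.1039]
scene 176 151 [-0.1003, 0.068, 0.1025]
scene 177 151 [-0.0975, 0.0685, 0.1019]
scene 178 151 [-0.0948, 0.0693, 0.1011]
scene 179 151 [-0.0924, 0.0724, 0.0988]
scene 180 151 [-0.0894, 0.0717, 0.099]
top 163 202 [-0.0892, 0.0729, 0.0954]
top 163 203 [-0.0892, 0.0672, 0.1155]
top 164 203 [-0.0898, 0.0686, 0.0959]
```

View pics/s2.png

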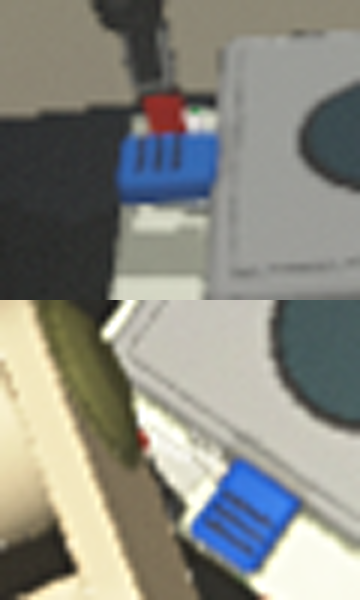

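Run:
```python
from h import *
s=telemetry.observe(); print("tcp in c",((s["position"]-O)@np.c_[X,Y,Z]).round(4),s["ft_force"],s["wrist_torque"],s["gripper_force"],s["grip_width"])
im=get_image("scene"); P,ok=cloud(im)
for v in range(126,160,2):
    print(v,[(u,((P[v,u]-O)@np.c_[X,Y,Z]*1e3).round().astype(int).tolist(),im["frame"][v,u].tolist()) for u in range(169,187,3)])
```

```text
tcp in c [-0.0991  0.073   0.0951] [-0.29514298 -0.81723884 -0.46848856] [ 0.00732396  0.00608127 -0.0094864 ] 0.0 3.429954543556899e-05
126 [(169, [-98, 14, 218], [116, 116, 114]), (172, [-90, 14, 218], [68, 69, 69]), (175, [-89, 61, 190], [51, 53, 50]), (178, [-247, 1207, -469], [141, 135, 118]), (181, [-226, 1193, -462], [141, 135, 118]), (184, [-211, 1218, -478], [140, 135, 116])]
128 [(169, [-98, 11, 214], [76, 75, 73]), (172, [-91, 13, 212], [51, 50, 47]), (175, [-90, 57, 186], [55, 53, 50]), (178, [-250, 1215, -488], [119, 115, 100]), (181, [-230, 1202, -482], [141, 136, 118]), (184, [-212, 1204, -484], [140, 136, 118])]
130 [(169, [-101, 25, 200], [64, 63, 61]), (172, [-93, 20, 202], [47, 47, 45]), (175, [-89, 44, 187], [50, 48, 45]), (178, [-251, 1209, -499], [135, 130, 113]), (181, [-231, 1197, -493], [140, 134, 117]), (184, [-214, 1208, -501], [142, 136, 119])]
132 [(169, [-103, 29, 191], [50, 51, 46]), (172, [53, -865, 722], [53, 53, 49]), (175, [-89, 37, 185], [52, 52, 49]), (178, [-249, 1178, -495], [141, 135, 117]), (181, [-234, 1205, -512], [140, 136, 117]), (184, [-2
[... 2508 characters left out ...]
169, [-149, 209, -1], [52, 54, 58]), (172, [-103, 6, 134], [53, 95, 163]), (175, [-94, 6, 134], [53, 97, 163]), (178, [-86, 5, 134], [55, 94, 156]), (181, [-78, 3, 134], [52, 104, 179]), (184, [-70, 5, 133], [55, 106, 178])]
156 [(169, [-147, 193, 2], [53, 57, 65]), (172, [-102, -2, 134], [54, 91, 155]), (175, [-94, -2, 133], [53, 89, 151]), (178, [-85, -5, 134], [56, 90, 145]), (181, [-77, -8, 135], [54, 107, 179]), (184, [-69, -9, 135], [54, 105, 177])]
158 [(169, [-110, -7, 131], [50, 66, 97]), (172, [-101, -13, 134], [53, 89, 150]), (175, [-93, -12, 133], [55, 92, 156]), (178, [-85, -11, 132], [55, 93, 155]), (181, [-77, -13, 132], [55, 106, 178]), (184, [-69, -13, 132], [55, 103, 175])]
```

Run:
```python
from h import *
for tag,T in(("start",np.array([.145,.5305,.199])),("now",telemetry.observe()["position"])):
  for n in("scene","top"):
    im=dict(np.load(n+"0.npz")) if tag=="start" else get_image(n)
    P,ok=cloud(im); f=im["frame"].astype(int)
    g=ok&(np.hypot(P[...,0]-T[0],P[...,1]-T[1])<.075)&(P[...,2]>.122 if tag=="now" else P[...,2]>.05)&(P[...,2]<T[2]+.2)
    if tag=="now": g&=(f.max(2)<125)&(f.max(2)-f.min(2)<25)
    q=P[g]-T
    print(tag,n,len(q))
    for lo in np.arange(-.02,.16,.01):
        k=q[(q[:,2]>=lo)&(q[:,2]<lo+.01)]
        if len(k)>1: print("  z",round(lo,2),len(k),(k[:,:2].min(0)*1e3).round(),(k[:,:2].max(0)*1e3).round())
```

```text
start scene 1305
  z 0.04 23 [-22. -51.] [21. 42.]
  z 0.05 55 [-23. -56.] [23. 45.]
  z 0.06 52 [-23. -57.] [22. 43.]
  z 0.07 47 [-24. -59.] [23. 43.]
  z 0.08 16 [-21. -67.] [25. 43.]
  z 0.09 63 [-31. -74.] [22. 36.]
  z 0.1 50 [-30. -74.] [25. 31.]
  z 0.11 66 [-30. -73.] [24. 26.]
  z 0.12 96 [-31. -74.] [29. 59.]
  z 0.13 125 [-31. -71.] [22. 25.]
  z 0.14 134 [-30. -71.] [17. 15.]
  z 0.15 51 [-21. -39.] [ 20. -28.]
start top 663
  z 0.04 6 [ -8. -49.] [14. 43.]
  z 0.05 22 [-15. -56.] [22. 52.]
  z 0.06 28 [-13. -56.] [23. 52.]
  z 0.07 13 [-11. -53.] [23. 46.]
  z 0.08 10 [-10. -58.] [25. 44.]
  z 0.09 60 [-29. -73.] [29. 63.]
  z 0.1 77 [-31. -73.] [31. 68.]
  z 0.11 69 [-32. -73.] [30. 66.]
  z 0.12 56 [-30. -71.] [30. 67.]
  z 0.13 54 [-29. -69.] [ 15. -14.]
  z 0.14 99 [-30. -69.] [ 13. -21.]
  z 0.15 21 [-21. -63.] [  3. -33.]
now scene 851
  z 0.02 4 [-5. -6.] [8. 0.]
  z 0.03 23 [-13. -42.] [37.  3.]
  z 0.04 21 [-13. -14.] [12.  5.]
  z 0.05 21 [-14. -16.] [6. 4.]
  z 0.06 24 [-14. -15.] [11.  3.]
  z 0.07 5 [-14. -24.] [25. 17.]
  z 0.08 27 [-33. -39.] [24. 15.]
  z 0.09 21 [-36. -43.] [15. -5.]
  z 0.1 44 [-40. -46.] [25.  9.]
  z 0.11 46 [-45. -53.] [ 9. -2.]
  z 0.12 68 [-44. -56.] [20.  0.]
  z 0.13 79 [-32. -40.] [23. 21.]
  z 0.14 39 [-32. -37.] [ 3. -2.]
  z 0.15 34 [-31. -35.] [  2. -11.]
now top 28
  z 0.03 3 [34. -7.] [52.  2.]
  z 0.09 2 [-16. -40.] [-13. -35.]
  z 0.1 3 [-21. -47.] [-16. -40.]
  z 0.11 3 [-21. -47.] [-18. -41.]
  z 0.12 14 [-35. -54.] [-21. -45.]
```

The closed fingertips show at about z 0.123, above the tab, while the reported TCP is 0.095. I'll lift clear and measure the true fingertip.

>>> apply_moves(series=[[0,0,-20,0,0,0,0.0],[0,0,-25,0,0,0,0.0],[0,0,0,0,0,0,0.0],[0,0,0,0,0,0,0.0]])

```text
time_s: 3.95
position: [0.4353, 0.3406, 0.1392]
tool_rot: [[-0.812, 0.583, -0.001], [0.583, 0.812, -0.001], [0.001, -0.001, -1.0]]
ft_force: [0.9, -0.9, -0.1]
grip_width: 0.0002
gripper_force: 0.0
```

Run:
```python
from h import *
s=telemetry.observe(); T=(s["position"]-O)@np.c_[X,Y,Z]; print(T.round(4),s["tool_rot"].round(3).tolist())
im=get_image("scene"); P,ok=cloud(im); f=im["frame"].astype(int); C=(P-O)@np.c_[X,Y,Z]
g=ok&(abs(C[...,0]-T[0])<.03)&(abs(C[...,1]-T[1])<.06)&(C[...,2]>.123)&(C[...,2]<.25)&(f.max(2)<140)&(f.max(2)-f.min(2)<30)
q=C[g]
for lo in np.arange(.12,.25,.005):
    k=q[(q[:,2]>=lo)&(q[:,2]<lo+.005)]
    if len(k): print(round(lo,3),len(k),(np.percentile(k[:,:2],5,0)*1e3).round(),(np.percentile(k[:,:2],95,0)*1e3).round())
cv2.imwrite("pics/s3.png",cv2.resize(im["frame"][90:180,130:220],None,fx=6,fy=6,interpolation=cv2.INTER_NEAREST)[:,:,::-1])
```

```text
[-0.0993  0.0726  0.1392] [[-0.812, 0.583, -0.001], [0.583, 0.812, -0.001], [0.001, -0.001, -1.0]]
0.12 1 [-97.  71.] [-97.  71.]
0.135 1 [-97.  14.] [-97.  14.]
0.17 10 [-111.   65.] [-94.  71.]
0.175 8 [-110.   60.] [-92.  69.]
0.18 13 [-109.   60.] [-91.  69.]
0.185 10 [-110.   59.] [-90.  69.]
0.19 16 [-111.   57.] [-90.  73.]
0.195 15 [-108.   58.] [-91.  69.]
0.2 12 [-110.   60.] [-92.  69.]
0.205 6 [-105.   59.] [-91.  66.]
0.21 3 [-90.  61.] [-88.  77.]
0.215 7 [-106.   43.] [-89.  80.]
0.22 19 [-109.   38.] [-88.  57.]
0.225 10 [-109.   36.] [-88.  62.]
0.23 8 [-108.   31.] [-86.  60.]
0.235 17 [-111.   26.] [-86.  59.]
0.24 19 [-107.   22.] [-84.  68.]
0.245 26 [-116.   18.] [-84.  71.]
```

View pics/s3.png

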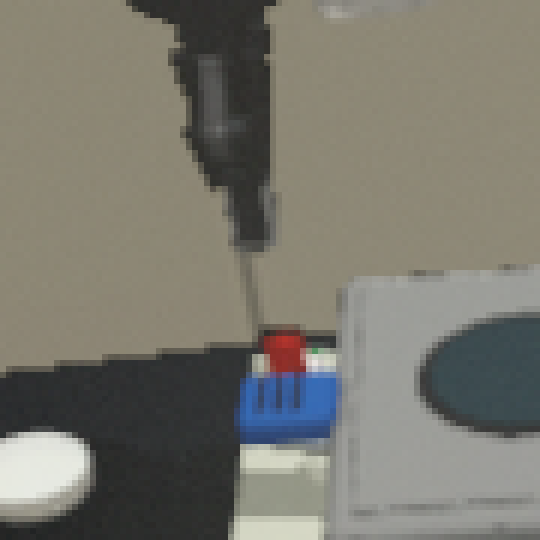

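The picture shows the closed fingertips at crop (252,248), about z 0.170, well above the tab. So the real tips end about 30 mm short of the reported TCP. I re-open and descend with that correction.

>>> apply_moves(series=[[0,0,0,0,0,0,0.45],[0,0,0,0,0,0,0.45],[0,0,0,0,0,0,0.45],[0,1,25,0,0,0,0.45],[0,0,20,0,0,0,0.45],[0,0,15,0,0,0,0.45],[0,0,13,0,0,0,0.45],[0,0,0,0,0,0,0.45],[0,0,0,0,0,0,0.0],[0,0,0,0,0,0,0.0],[0,0,0,0,0,0,0.0],[0,0,0,0,0,0,0.0]])

```text
time_s: 5.5
position: [0.4367, 0.3418, 0.0679]
tool_rot: [[-0.812, 0.583, 0.001], [0.583, 0.812, 0.001], [-0.001, 0.001, -1.0]]
ft_force: [-1.1, -0.6, 6.0]
grip_width: 0.0134
gripper_force: 33.6
```

Gripped: the width is 13.4 mm, against a 14 mm tab. Sliding it +y.

>>> apply_moves(series=[[0,4,-1.5,0,0,0,0.0],[0,5,0,0,0,0,0.0],[0,5,0,0,0,0,0.0],[0,5,0,0,0,0,0.0],[0,5,0,0,0,0,0.0],[0,5,0,0,0,0,0.0],[0,4,0,0,0,0,0.0],[0,3,0,0,0,0,0.0],[0,0,0,0,0,0,0.0],[0,0,0,0,0,0,0.0]])

```text
time_s: 6.75
position: [0.4561, 0.3695, 0.068]
tool_rot: [[-0.812, 0.583, -0.003], [0.583, 0.812, -0.003], [0.001, -0.005, -1.0]]
ft_force: [-2.0, -9.1, -11.6]
grip_width: 0.0133
gripper_force: 31.4
```

Run:
```python
from h import *
s=telemetry.observe(); print(((s["position"]-O)@np.c_[X,Y,Z]).round(4),s["ft_force"],(Y@s["ft_force"]),s["grip_width"])
for n in("scene","top"):
    im=get_image(n); P,ok=cloud(im); hsv=cv2.cvtColor(im["frame"],cv2.COLOR_RGB2HSV); C=(P-O)@np.c_[X,Y,Z]
    red=((cv2.inRange(hsv,(0,100,50),(8,255,255))|cv2.inRange(hsv,(172,100,50),(180,255,255)))>0)&ok&(abs(C[...,1]-.09)<.06)&(abs(C[...,0]+.1)<.04)
    if red.sum(): print(n,red.sum(),np.percentile(C[red],[5,50,95],axis=0).round(4).tolist())
    if n=="scene": save(im,"s4")
```

```text
[-0.0992  0.1082  0.068 ] [ -2.04360317  -9.05235594 -11.57889765] -8.543795802074289 0.013307469745895755
scene 11 [[-0.1029, 0.1003, 0.0887], [-0.0952, 0.1025, 0.091], [-0.089, 0.1053, 0.0954]]
top 2 [[-0.0887, 0.0591, 0.0813], [-0.0877, 0.0605, 0.0827], [-0.0867, 0.0619, 0.0841]]
```

At the end stop: the tab has travelled about 34 mm and pushes back with 8.5 N. One more nudge, then release and lift.

>>> apply_moves(series=[[0,1.5,1,0,0,0,0.0],[0,0,1,0,0,0,0.0],[0,0,0,0,0,0,0.0],[0,0,0,0,0,0,0.4],[0,0,0,0,0,0,0.4],[0,0,0,0,0,0,0.4],[0,0,-25,0,0,0,0.4],[0,0,-30,0,0,0,0.4],[0,0,-40,0,0,0,0.4],[0,0,-40,0,0,0,0.7],[0,0,0,0,0,0,1.0],[0,0,0,0,0,0,1.0]])

```text
time_s: 8.35
position: [0.4578, 0.3721, 0.201]
tool_rot: [[-0.812, 0.583, -0.001], [0.583, 0.812, -0.0], [0.001, -0.001, -1.0]]
ft_force: [0.3, -0.3, -0.3]
grip_width: 0.0852
gripper_force: 0.0
```

Run:
```python
from h import *
s=telemetry.observe(); print(((s["position"]-O)@np.c_[X,Y,Z]).round(4),s["ft_force"],s["q"].round(1))
for n in("scene","top"):
    im=get_image(n); P,ok=cloud(im); hsv=cv2.cvtColor(im["frame"],cv2.COLOR_RGB2HSV); C=(P-O)@np.c_[X,Y,Z]
    red=((cv2.inRange(hsv,(0,100,50),(8,255,255))|cv2.inRange(hsv,(172,100,50),(180,255,255)))>0)&ok&(abs(C[...,1]-.09)<.06)&(abs(C[...,0]+.1)<.04)&(C[...,2]>.1)
    if red.sum(): print(n,red.sum(),np.percentile(C[red],[5,50,95],axis=0).round(4).tolist())
# tilted approach: true tips 30 mm short of the reported TCP along the tool
L=.030; R=tool(35); d=R[:,2]
g=W(-.098,0,.125); T=g+(env.pinch_z+L)*d
pre=T-.13*d
print("R",R.round(3).tolist(),"T",T,"pre",pre); rows([(s["position"],R),(pre,R),(T,R)])
```

```text
[-0.0993  0.1113  0.201 ] [ 0.27930664 -0.25204104 -0.34874632] [ 27.6  25.8  67.4   0.   86.8 -26.7]
scene 41 [[-0.1044, 0.0998, 0.1013], [-0.0965, 0.1035, 0.1111], [-0.0895, 0.1082, 0.1212]]
top 34 [[-0.1034, 0.1017, 0.1055], [-0.0962, 0.1064, 0.1205], [-0.0897, 0.1148, 0.1249]]
R [[-0.466, 0.584, 0.665], [0.335, 0.812, -0.478], [-0.819, 0.0, -0.574]] T [0.42634311 0.25762279 0.09706683] pre [0.33986453 0.31976396 0.17163176]
[-0.0, 0.2, -0.6, -0.1, -55.1, 0.1]
[61.5, -111.3, -36.6, 0.0, 0.0, 0.0]
[0.0, -0.0, 130.0, 0.0, 0.0, 0.0]
```

Tab face moved from y 0.068 to 0.1035, so the full 35 mm. Now I move in front of the grip and tilt.

>>> apply_moves(series=[[22,-37,0,0,0,0,1.0],[22,-37,0,0,0,0,1.0],[22,-37,0,0,0,0,1.0],[0,0,0,0,-9.2,0,1.0],[0,0,0,0,-9.2,0,1.0],[0,0,0,0,-9.2,0,1.0],[0,0,0,0,-9.2,0,1.0],[0,0,0,0,-9.2,0,1.0],[0,0,0,0,-9.2,0,1.0],[0,0,0,0,0,0,1.0],[0,0,0,0,0,0,1.0]])

```text
time_s: 9.82
position: [0.34, 0.3205, 0.2016]
tool_rot: [[-0.465, 0.584, 0.666], [0.334, 0.812, -0.478], [-0.82, -0.0, -0.573]]
ft_force: [-0.4, 0.4, 0.7]
grip_width: 0.0855
gripper_force: 0.0
```

Run:
```python
from h import *
s=telemetry.observe(); p=s["position"]; print(((p-O)@np.c_[X,Y,Z]).round(4),s["q"].round(1)); R0=s["tool_rot"]
im=get_image("scene"); save(im,"s5"); P,ok=cloud(im); f=im["frame"].astype(int)
C=(P-p)@R0; g=ok&(abs(C[...,0])<.04)&(abs(C[...,1])<.08)&(C[...,2]<.03)&(C[...,2]>-.2)&(f.max(2)-f.min(2)<30)
q=C[g]
for lo in np.arange(-.15,.03,.01):
    k=q[(q[:,2]>=lo)&(q[:,2]<lo+.01)]
    if len(k): print(round(lo,3),len(k),(np.percentile(k[:,:2],5,0)*1e3).round(),(np.percentile(k[:,:2],95,0)*1e3).round())
R=tool(35); d=R[:,2]; T=W(-.098,0,.125)+(env.pinch_z+.030)*d
rows([(T-.13*d,R),(T,R)])
```

```text
[-0.1649  0.0007  0.2016] [ 58.1  22.8  95.6 -57.1  77.   25.8]
-0.15 164 [-12. -68.] [ 6. 59.]
-0.14 178 [-19. -70.] [ 7. 60.]
-0.13 176 [-18. -71.] [ 7. 62.]
-0.12 172 [-16. -72.] [11. 62.]
-0.11 158 [-16. -73.] [11. 65.]
-0.1 135 [-13. -74.] [10. 63.]
-0.09 79 [-12. -63.] [ 8. 49.]
-0.08 75 [-10. -57.] [ 9. 46.]
-0.07 78 [-10. -56.] [10. 46.]
-0.06 70 [-11. -56.] [ 8. 46.]
-0.05 25 [ -8. -52.] [ 9. 44.]
[24.9, -0.7, 17.4, 0.0, 0.1, -0.1]
[0.0, -0.0, 130.0, 0.0, 0.0, 0.0]
```

View pics/s5.png

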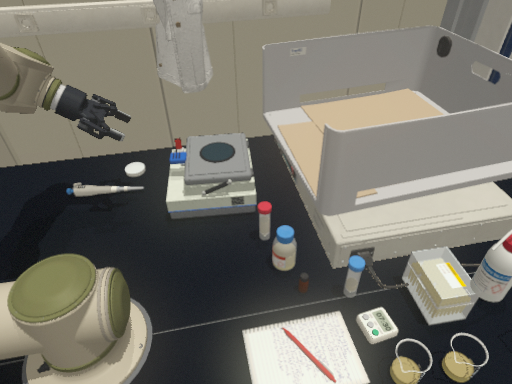

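The open gripper (tips near (120,120)) points at the grip at about the right tilt. The same ~30 mm offset shows along the tool axis. Approaching.

>>> apply_moves(series=[[25,-0.5,17,0,0,0,1.0],[0,0,35,0,0,0,1.0],[0,0,35,0,0,0,1.0],[0,0,30,0,0,0,1.0],[0,0,20,0,0,0,1.0],[0,0,12,0,0,0,1.0],[0,0,0,0,0,0,1.0],[0,0,0,0,0,0,1.0]])

```text
time_s: 10.88
position: [0.4272, 0.2573, 0.0966]
tool_rot: [[-0.463, 0.583, 0.667], [0.334, 0.812, -0.478], [-0.821, 0.001, -0.571]]
ft_force: [0.1, 0.8, 0.1]
grip_width: 0.0853
gripper_force: 0.0
```

Run:
```python
from h import *
s=telemetry.observe(); p=s["position"]; print(((p-O)@np.c_[X,Y,Z]).round(4),s["ft_force"])
im=get_image("scene"); cv2.imwrite("pics/s6.png",cv2.resize(im["frame"][90:210,110:270],None,fx=4,fy=4,interpolation=cv2.INTER_CUBIC)[:,:,::-1])
```

```text
[-0.0572  0.0002  0.0966] [0.09151425 0.79413825 0.09966764]
```

View pics/s6.png

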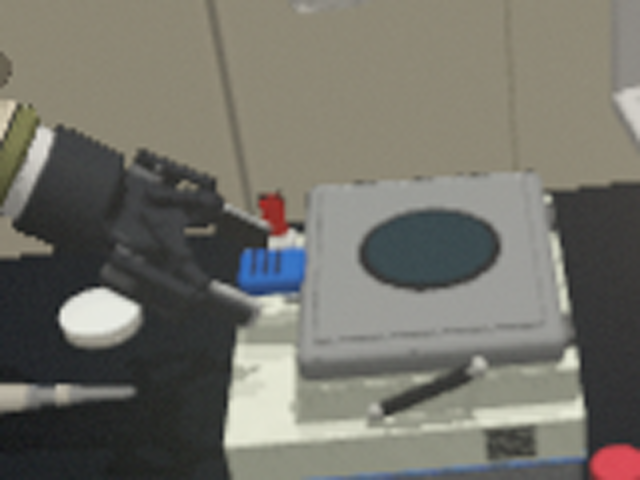

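Both fingers straddle the blue lug (crop (270,268)), clear of tab and lid. Closing.

>>> apply_moves(series=[[0,0,4,0,0,0,0.8],[0,0,0,0,0,0,0.5],[0,0,0,0,0,0,0.3],[0,0,0,0,0,0,0.2],[0,0,0,0,0,0,0.2],[0,0,0,0,0,0,0.2]], grip_force=45)

```text
time_s: 11.68
position: [0.4303, 0.2563, 0.094]
tool_rot: [[-0.464, 0.581, 0.669], [0.333, 0.814, -0.476], [-0.821, 0.002, -0.571]]
ft_force: [-0.7, 4.5, 0.2]
grip_width: 0.0394
gripper_force: 45.4
```

```bash
cat >> h.py <<'E'
H=W(.095,0,.109)
def turn(R0,p0,deg):
    A=Ro.from_rotvec(Y*np.radians(deg)).as_matrix()  # +Y turn takes -X to +Z
    return H+A@(p0-H),A@R0
E
python3 - <<'E'
from h import *
s=telemetry.observe(); p=s["position"];R=s["tool_rot"]; print(((p-O)@np.c_[X,Y,Z]).round(4),s["ft_force"],s["grip_width"])
print(turn(R,p,10)[0]-p)
for st in (2,4,5): 
    w=[turn(R,p,st*i) for i in (1,2,3)]; print(st); rows(w,p,R)
E
```

```text
[-0.0541  0.0012  0.094 ] [-0.69779043  4.52918183  0.24822457] 0.03941399456634522
[-0.00027789  0.00019968  0.02611321]
2
[-4.0, 0.0, -3.3, -0.0, 2.0, 0.0]
[-4.0, 0.0, -3.3, -0.0, 2.0, 0.0]
[-4.0, 0.0, -3.3, -0.0, 2.0, 0.0]
4
[-8.2, 0.0, -6.5, -0.0, 4.0, 0.0]
[-8.2, 0.0, -6.5, -0.0, 4.0, 0.0]
[-8.2, 0.0, -6.5, -0.0, 4.0, 0.0]
5
[-10.3, 0.0, -8.1, -0.0, 5.0, 0.0]
[-10.3, 0.0, -8.1, -0.0, 5.0, 0.0]
[-10.3, 0.0, -8.1, -0.0, 5.0, 0.0]
```

>>> apply_moves(series=[[-2,0,-1.6,0,1,0,0.2],[-4,0,-3.3,0,2,0,0.2],[-6.1,0,-4.9,0,3,0,0.2],[-6.1,0,-4.9,0,3,0,0.2],[-6.1,0,-4.9,0,3,0,0.2],[-6.1,0,-4.9,0,3,0,0.2],[0,0,0,0,0,0,0.2],[0,0,0,0,0,0,0.2]])

```text
time_s: 12.68
position: [0.4312, 0.2558, 0.1332]
tool_rot: [[-0.621, 0.581, 0.526], [0.446, 0.814, -0.373], [-0.645, 0.003, -0.764]]
ft_force: [-3.8, 9.5, 2.2]
grip_width: 0.0397
gripper_force: 47.1
```

```bash
cat >> h.py <<'E'
def lid():
    """lid angle from the grip's blue pixels and from the tool"""
    s=telemetry.observe(); r=(s["position"]-H)@np.c_[X,Y,Z]; z=s["tool_rot"][:,2]
    print("tool pitch",np.degrees(np.arctan2(-z[2],z@X)).round(2),"pos ang",(np.degrees(np.arctan2(r[2],-r[0]))+np.degrees(np.arctan2(.015,.1491))).round(2),"r",np.hypot(r[0],r[2]).round(4),"ft",((s["ft_force"])@np.c_[X,Y,Z]).round(1),s["grip_width"].round(4),s["q"].round(0))
    for n in("scene","top"):
        im=get_image(n); P,ok=cloud(im); hsv=cv2.cvtColor(im["frame"],cv2.COLOR_RGB2HSV); C=(P-H)@np.c_[X,Y,Z]
        b=ok&(cv2.inRange(hsv,(100,120,60),(125,255,255))>0)&(abs(C[...,1])<.05)&(np.hypot(C[...,0],C[...,2])<.23)
        # lid's dark top plate: points within its width and reach of the hinge, above the case
        l=ok&~b&(abs(C[...,1])<.07)&(np.hypot(C[...,0],C[...,2])<.16)&(np.hypot(C[...,0],C[...,2])>.05)&(C[...,2]>.02)
        if b.sum()>3: m=np.median(C[b],0); print(n,"grip",b.sum(),m.round(3),"ang",np.degrees(np.arctan2(m[2],-m[0])).round(1))
        if l.sum()>30:
            q=C[l][:,[0,2]]; v=cv2.fitLine(q.astype(np.float32),cv2.DIST_HUBER,0,.01,.01).ravel(); print(n,"plate",l.sum(),np.degrees(np.arctan2(v[1],-v[0])).round(1)%180)
    return im
E
python3 -c "
from h import *
lid()"
```

```text
Traceback (most recent call last):
  File "h.py", line 38, in lid
    print("tool pitch",np.degrees(np.arctan2(-z[2],z@X)).round(2),"pos ang",(np.degrees(np.arctan2(r[2],-r[0]))+np.degrees(np.arctan2(.015,.1491))).round(2),"r",np.hypot(r[0],r[2]).round(4),"ft",((s["ft_force"])@np.c_[X,Y,Z]).round(1),s["grip_width"].round(4),s["q"].round(0))
                                                                                                                                                                                                                                           ^^^^^^^^^^^^^^^^^^^^^
AttributeError: 'float' object has no attribute 'round'
```

```bash
sed -i 's/s\["grip_width"\].round(4)/round(s["grip_width"],4)/' h.py; python3 -c "
from h import *
lid()"
```

```text
tool pitch 49.83 pos ang 15.04 r 0.1501 ft [-8.7  5.5  2.2] 0.0397 [ 38.  22. 100. -48.  56.  11.]
scene grip 123 [-0.166 -0.003  0.069] ang 22.7
scene plate 1745 5.300003
top grip 216 [-0.172  0.001  0.072] ang 22.7
top plate 2786 5.399994
```

The lid follows (15° measured and commanded). Continuing.

>>> apply_moves(series=[[-6.1,0,-4.9,0,3,0,0.2],[-6.1,0,-4.9,0,3,0,0.2],[-6.1,0,-4.9,0,3,0,0.2],[-6.1,0,-4.9,0,3,0,0.2],[-6.1,0,-4.9,0,3,0,0.2],[-6.1,0,-4.9,0,3,0,0.2],[-6.1,0,-4.9,0,3,0,0.2],[-6.1,0,-4.9,0,3,0,0.2],[-4,0,-3.3,0,2,0,0.2],[0,0,0,0,0,0,0.2],[0,0,0,0,0,0,0.2]])

```text
time_s: 14.15
position: [0.4519, 0.2413, 0.1966]
tool_rot: [[-0.788, 0.582, 0.202], [0.565, 0.813, -0.139], [-0.245, 0.005, -0.97]]
ft_force: [-7.0, 12.1, 13.2]
grip_width: 0.0395
gripper_force: 48.6
```

```bash
python3 -c "
from h import *
lid()"
```

```text
tool pitch 75.82 pos ang 41.25 r 0.1509 ft [-12.8   5.7  13.2] 0.0395 [ 22.  16.  86. -12.  71. -30.]
scene grip 86 [-0.118 -0.008  0.132] ang 48.4
scene plate 1519 16.899994
top grip 207 [-0.125 -0.001  0.139] ang 48.2
top plate 2531 18.100006
```

>>> apply_moves(series=[[-5,0,-6.5,0,3,0,0.2],[-6.1,0,-4.9,0,3,0,0.2],[-6.1,0,-4.9,0,3,0,0.2],[-6.1,0,-4.9,0,3,0,0.2],[-6.1,0,-4.9,0,3,0,0.2],[-6.1,0,-4.9,0,3,0,0.2],[-4,0,-3.3,0,2,0,0.2],[-2,0,-1.6,0,1,0,0.2],[0,0,0,0,0,0,0.2],[0,0,0,0,0,0,0.2],[0,0,0,0,0,0,0.2]])

```text
time_s: 15.62
position: [0.4835, 0.2189, 0.2359]
tool_rot: [[-0.808, 0.582, -0.091], [0.578, 0.813, 0.072], [0.116, 0.006, -0.993]]
ft_force: [4.3, 9.8, 11.9]
grip_width: 0.0391
gripper_force: 49.5
```

```bash
python3 -c "
from h import *
lid()"
```

```text
tool pitch 96.67 pos ang 62.2 r 0.1522 ft [-2.3 10.5 11.9] 0.0391 [  9.  20.  71.   5.  93. -46.]
scene grip 39 [-0.062 -0.014  0.16 ] ang 68.8
scene plate 1130 27.300003
top grip 47 [-0.142  0.005 -0.069] ang -26.0
top plate 1139 22.899994
```

The lid is at about 61.5° (1.07 rad), past balance. Easing back about 14°.

>>> apply_moves(series=[[2,0,1.6,0,-1,0,0.2],[4,0,3.3,0,-2,0,0.2],[4,0,3.3,0,-2,0,0.2],[4,0,3.3,0,-2,0,0.2],[4,0,3.3,0,-2,0,0.2],[4,0,3.3,0,-2,0,0.2],[4,0,3.3,0,-2,0,0.2],[2,0,1.6,0,-1,0,0.2],[0,0,0,0,0,0,0.2],[0,0,0,0,0,0,0.2],[0,0,0,0,0,0,0.2],[0,0,0,0,0,0,0.2]])

```text
time_s: 17.23
position: [0.461, 0.2347, 0.2113]
tool_rot: [[-0.806, 0.582, 0.105], [0.578, 0.813, -0.071], [-0.127, 0.004, -0.992]]
ft_force: [8.7, 6.1, -2.8]
grip_width: 0.0394
gripper_force: 47.8
```

```bash
python3 -c "
from h import *
im=lid(); im=get_image('scene'); cv2.imwrite('pics/s7.png',cv2.resize(im['frame'][40:240,60:320],None,fx=3,fy=3)[:,:,::-1])"
```

```text
tool pitch 82.71 pos ang 48.26 r 0.1514 ft [ 3.5 10.  -2.8] 0.0394 [ 17.  16.  81.  -6.  78. -36.]
scene grip 74 [-0.101 -0.008  0.144] ang 55.0
scene plate 1401 20.699997
top grip 74 [-0.1   -0.012  0.143] ang 54.9
top plate 2360 21.100006
```

View pics/s7.png

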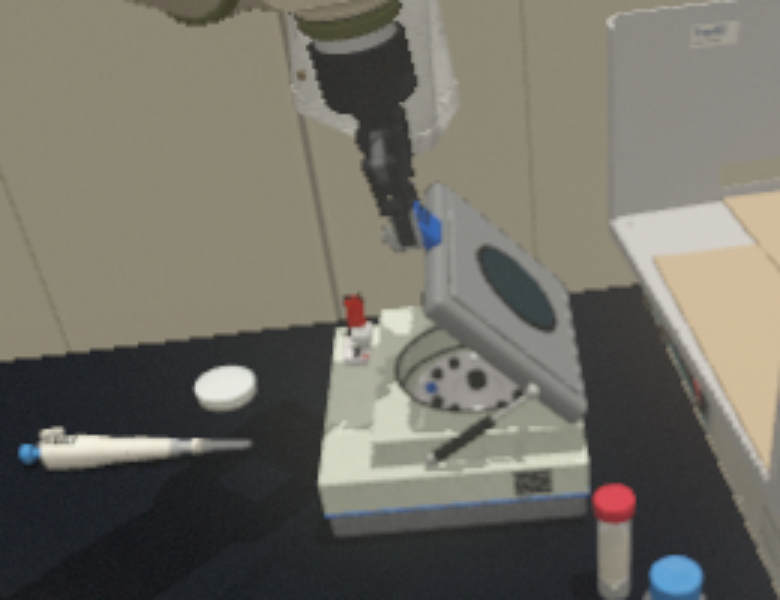

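The lid is held by the blue grip (crop (428,225)) at about 48° (0.83 rad). The tab (355,310) is open, and the tubes and bottle are untouched. I'm handing the job in.

```bash
python3 -c "
from h import *
print(env.close_job())"
```

```text
the job is handed in; nothing more can be done
None
```

The job is handed in: I slid the lock tab its full 35 mm to the open end, raised the lid to about 61.5°, and now hold it still by the blue grip at about 48°, some 7° below balance, with the bystanders never approached.

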